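# Refit the hotplate's control knob and hold it pressed in

### The job

The black control knob has come off the small white hotplate and stands on the worktop. Pick it up, turn it so that the flat in its bore (under the white pointer) matches the flat of the spindle on the hotplate's front deck, push it fully home on the spindle, and press it in against the spindle's spring as far as it goes. Finish while the gripper is still holding the knob pressed in, without letting go, and leave the jars standing where they are.

Things in the scene. Friction and masses are not known exactly. Their poses are not given: they have to be found in the camera images.
- knob_center (a point): Centre of the loose black knob, half-way up (20 mm over its underside). Cooker knob 48 mm across, 40 mm high, 35 to 70 g, standing upright, bore down: round skirt 17 mm high, on it a grip bar 44 mm long (x), 14 mm wide (y), 23 mm high, up to the knob's top. z: up along its axis; x: along the bar; -x: to the end with the white pointer.
- knob: The same knob; origin at the centre of its underside, same axes. In the underside, on the axis, is a D-shaped bore, 14.8 mm in diameter, 14 mm deep, its flat 1.4 mm from the axis on the -x (pointer) side. It has about 0.9 mm clearance all round on the spindle and goes on with up to about 0.15 rad of turn error.
- knob_pointer (a point): Outer top edge of the white pointer stripe, on the -x end of the knob's grip bar, 22 mm from the axis, 40 mm above the underside: the side on which the bore has its flat. Axes as the knob's.
- spindle_tip (a point): Centre of the top of the bare upright aluminium spindle on the hotplate's front deck. 13 mm diameter, D section: an upright flat 0.5 mm from the axis on the -x side; z up; end bevelled over 2.5 mm to 9 mm. 24 mm above the deck at rest; does not turn. Knob fully home: bore end rests on this point, knob centre 6 mm above it, knob axes along its axes (x to x).
- spindle (a joint): How far the spindle is pushed down, m: 0 at rest, 0.006 at its stop. A spring pushes it up: about 3 N at rest, 9 N at the stop. Even fully pressed, the knob stays 4 mm clear of the deck.
- hotplate: White tabletop hotplate, 250 mm (x) by 230 mm (y), deck 60 mm above the worktop, fixed; origin on the worktop under its middle, x to its back. Dark cooking plate, top 74 mm high, centred 30 mm behind the middle; the spindle stands 95 mm in front of the middle on a steel bezel 2 mm high with a black mark on the side of its flat.
- spice_a: Spice jar with a yellow lid, 45 mm across, 100 mm high, standing loose beyond the knob; origin under its middle. To be left alone.
- spice_b: Spice jar with a dark lid, 41 mm across, 104 mm high, standing loose beyond the knob; origin under its middle. To be left alone.
- jam_jar: Jam jar with a red lid, 69 mm across, 86 mm high, standing loose left of the hotplate; origin under its middle. To be left alone.
Mind the look-alikes: they are no part of the job. There is more than one size of the knob; the job needs the middle-sized.

How it is judged:
By the outcome, as a careful person would: the job done as asked, in the order asked, and still so for the second after the job is handed in, while the arm keeps its last pose, push and grip.
It also fails if it takes over 40 s, if anything falls off the work surface, if the arm or the gripper's body presses on something with over 40 N, if the wrist force passes 120 N, or if a joint passes its speed limit or range.

### The arm

A 6-joint arm with a two-finger parallel gripper is mounted at the origin on a cart in front of the work surface, level with it; the furniture and walls round the work are solid. World frame = base frame: x ahead of the robot, y to its left, z up, the work surface at z = 0. Lengths are in m, angles in degrees, forces in N, time in s.
With the tool pointing down it reaches from about 0.4 to 0.825 m from the base axis. Payload 7 kg.
Tool frame: the origin (TCP) lies midway between the tips of the shut fingers; the grasp point (between the pads) lies 19 mm behind it; z points along the fingers, y is the line along which they close (so a half turn about z gives the same grasp; the last joint's range is limited). The gripper opens to 88 mm and grips with 3 to 60 N. Pads are 19 mm wide; open, the fingers measure 130 mm over their backs; the gripper's body (78 mm by 193 mm) begins 47 mm behind the grasp point.
Start: joints at [79.761, 20.546, 0.682, 0, -70.136, -16.507], TCP at [0.304, 0.603, 0.227] pointing down, gripper open.
Joint ranges: [-176.03, 176.03], [-82.01, 121.73], [-58.28, 71.71], [-173.87, 95.51], [-174.79, -0.11], [-173.66, 173.66]. Speed limits (degrees/s): [136.94, 136.94, 172.46, 180, 180, 180].

### API

Orientations are given as [roll, pitch, yaw] about the fixed x, y, z axes, in that order (R = Rz(yaw) Ry(pitch) Rx(roll)).
In Python, from plant import ctrl, viewer, close_job gives the robot as it stands. The module is installed in compiled form; this text tells all that it offers.
- The arm moves only by the tool step_arm, never from a script. Its argument "moves" is a list that holds one entry, the list of rows, each a list of 5 numbers: the shift along the world's x, y, z in cm, then the turn about the world's z in rad, then the finger opening in cm, from 0 to 8.76. In form: [[[tx, ty, tz, twist, grip], ...]]. A call has 1 to 10 rows; each row shifts and turns the commanded pose from where the row before left it; what a row does not reach is not made up. A row lasts 1/10 s, in which the tool goes at most 50 mm and 8.59 degrees, less where a joint would pass 70% of its speed; a pose out of reach is approached as far as the arm can. A call with a gripper value outside its range is refused whole. The fingers move at their own pace and stop on an object; the grip force is fixed at half the most. Time passes only in rows, so rows that do not move let the fingers close. It gives the time, the measured TCP pose, the force, the opening and the grip force at its end, in the units of the state.
- ctrl.get_obs(): the state, without advancing time (a new reading comes with each control period).
- viewer.snapshot(name): name is "scene" or "side" or "wrist"; returns (picture, depth): 480x640x3 uint8, blue, green, red; 480x640 float32, m along the optical axis (not along the pixel's ray), 0 where there is no reading.
- viewer.camera_info(name): a dict with "camera_matrix" (3x3 intrinsics, pixels), "eye" and "orientation" of the camera in the world. Camera axes: x right, y down, z forward; pixel columns grow to the right and rows downward; lengths in m; the calibration is good to about 2 mm. A picture is of the moment at which its call begins: read the wrist's pose just before it. camera_info takes no time and is no camera call; for the wrist camera it gives the pose at the moment of the call.
- close_job(): hands the job in; it is judged then, once.
The state is a dict: "clock": time; "joint_pos": joint angles; "qvel": joint speeds; "tau": joint torques, N m; "tool_pos": TCP position; "orientation": TCP orientation; "force": force on the tool from outside, world axes, zero at the start; "moment": the same for the moment, N m; "opening": finger opening in m; "gripper_force": force on a finger pad.
Only numpy, scipy, OpenCV 4.12 (cv2) and the standard library are available. Lean on these libraries where they do the work, as an engineer would, in place of code of your own. Each camera call takes 0.05 s, during which the arm holds its last target. There are 200 camera calls.

## Working session

There is one attempt and no reset: what is moved stays moved. The work goes in short steps, Python scripts to look and compute and a tool call to move; the robot and the scene stay as the last step left them, time stands still between calls to the robot, and variables do not carry over. Pictures are saved under pics/ and viewed, at most 10 in all, crops included, and the job is handed in when it is done.

Besides the shell and the picture viewer there is one more tool, called by a JSON object that holds its "fn" and its "kwargs". step_arm: Moves the arm, as the interface text tells. Its arguments: {"type":"object","properties":{"moves":{"type":"array","items":{"type":"array","items":{"type":"array","items":{"type":"number"}}}}},"required":["moves"]}

```bash
mkdir -p pics; cat > h.py <<'E'
import numpy as np, cv2
from plant import ctrl, viewer, close_job
from scipy.spatial.transform import Rotation as R
def cam(n):
    c=viewer.camera_info(n); return np.array(c["camera_matrix"]),np.array(c["eye"]),c["orientation"]
def rot(o):
    o=np.array(o,float)
    return o if o.shape==(3,3) else R.from_euler('xyz',o,degrees=True).as_matrix()
def ray(n,u,v,z,c=None):
    K,e,o=c or cam(n); d=rot(o)@np.linalg.solve(K,[u,v,1.]); return e+d*(z-e[2])/d[2]
def cloud(n,D,c=None):
    K,e,o=c or cam(n); v,u=np.mgrid[:480,:640]
    p=np.stack([(u-K[0,2])/K[0,0]*D,(v-K[1,2])/K[1,1]*D,D],-1); return p@rot(o).T+e
def proj(n,P,c=None):
    K,e,o=c or cam(n); p=K@(rot(o).T@(np.array(P)-e)); return p[:2]/p[2]
E
python3 - <<'E'
from h import *
for n in ("scene","side"):
    p,d=viewer.snapshot(n); cv2.imwrite(f"pics/{n}0.png",p); np.save(n+"0.npy",d); print(n,viewer.camera_info(n))
print(viewer.camera_info("wrist")); print(ctrl.get_obs())
E
```

```text
scene {'camera_matrix': array([[571.06222873,   0.        , 315.08828441],
       [  0.        , 571.06222873, 234.6291096 ],
       [  0.        ,   0.        ,   1.        ]]), 'eye': array([-0.04407698, -0.53067768,  0.87902232]), 'orientation': array([-1.35355697e+02, -6.53129320e-02, -4.50169870e+01])}
side {'camera_matrix': array([[525.2739    ,   0.        , 316.14061494],
       [  0.        , 525.2739    , 238.70807938],
       [  0.        ,   0.        ,   1.        ]]), 'eye': array([0.18125444, 1.01594862, 0.77350675]), 'orientation': array([-124.12506309,   -0.25011582, -160.65855996])}
{'camera_matrix': array([[384.76789201,   0.        , 322.33973848],
       [  0.        , 384.76789201, 239.72399468],
       [  0.        ,   0.        ,   1.        ]]), 'eye': array([0.37945279, 0.56495572, 0.38438251]), 'orientation': array([ 1.62277035e+02, -1.18137443e-01, -1.16744310e+02])}
{'clock': 0.1, 'joint_pos': array([ 7.97609864e+01,  2.05870217e+01,  6.38913343e-01, -1.79571871e-02,
       -7.01368361e+01, -1.65070617e+01]), 'qvel': array([ 0.15868867, -0.05884627,  0.14331027,  0.06261945, -0.0498726 ,
       -0.05485668]), 'tau': array([-1.00160381e-03, -5.84161270e+01,  2.93750703e+01,  7.01549783e+00,
        1.01423910e-02, -4.85860551e-05]), 'tool_pos': array([0.30359782, 0.60237122, 0.22571835]), 'orientation': array([ 1.79913760e+02, -7.95174252e-03, -2.67521833e+01]), 'force': array([ 0.34197124, -0.48729572, -0.11719021]), 'moment': array([ 0.00122631, -0.03444752, -0.04017049]), 'gripper_force': 0.0, 'opening': 0.08778384334181662}
```

View pics/scene0.png

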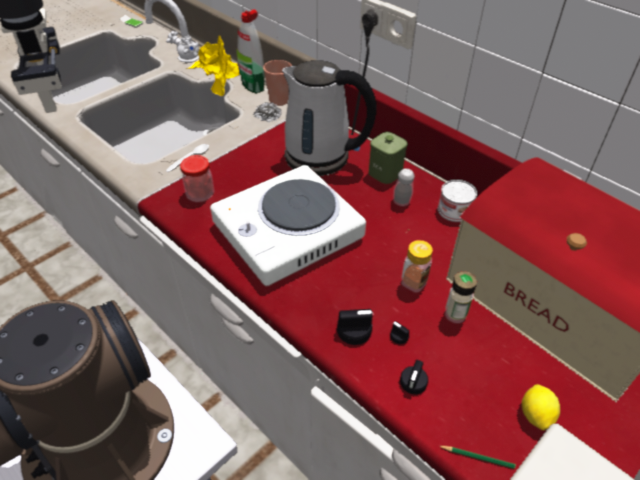

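View pics/side0.png

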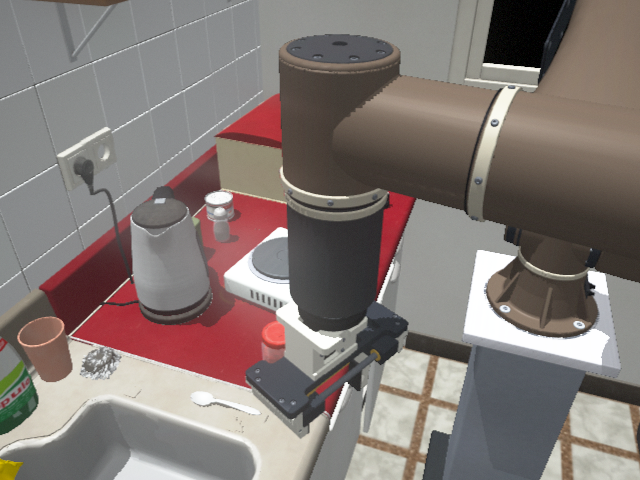

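The scene picture shows three black knobs: large at (355,325), small at (400,333) and medium at (414,377). The spindle is on the hotplate's front deck at about (247,230), and the side view is blocked by the arm. Next I measure these.

```bash
python3 - <<'E'
from h import *
p=cv2.imread("pics/scene0.png"); D=np.load("scene0.npy"); C=cloud("scene",D)
for n,(u,v) in dict(big=(355,325),small=(400,333),mid=(414,377)).items():
    w=C[v-35:v+35,u-28:u+28].reshape(-1,3); g=p[v-35:v+35,u-28:u+28].reshape(-1,3)
    m=(w[:,2]>.004)&(w[:,2]<.08)&(g.max(1)<90)
    q=w[m]; print(n,len(q),np.percentile(q,[2,98],axis=0).round(3).tolist(),ray("scene",u,v,.02).round(3))
    q=w[(g.min(1)>130)&(w[:,2]>.01)]; print(' white',len(q),q.mean(0).round(4) if len(q) else '')
for n,uv in dict(spin=(247,230),a=(418,268),b=(461,298),jam=(197,180),hc=(213,212),hr=(268,277),hb=(363,222),ht=(302,171)).items():
    print(n,C[uv[1],uv[0]].round(3),ray("scene",*uv,.06).round(3))
a=cv2.resize(p[345:405,380:450],None,fx=5,fy=5,interpolation=3); b=cv2.resize(p[200:260,212:282],None,fx=5,fy=5,interpolation=3)
cv2.imwrite("pics/crop0.png",np.hstack([a,b]))
E
```

```text
big 1003 [[0.413, -0.178, 0.006], [0.458, -0.126, 0.057]] [ 0.444 -0.147  0.02 ]
 white 61 [ 0.4478 -0.1617  0.0695]
small 332 [[0.442, -0.29, 0.005], [0.498, -0.199, 0.043]] [ 0.489 -0.217  0.02 ]
 white 22 [ 0.4692 -0.2189  0.0687]
mid 599 [[0.414, -0.313, 0.005], [0.457, -0.269, 0.042]] [ 0.435 -0.29   0.02 ]
 white 43 [ 0.4263 -0.2936  0.0405]
spin [0.436 0.142 0.067] [0.44  0.148 0.06 ]
a [ 0.594 -0.167  0.073] [ 0.604 -0.161  0.06 ]
b [ 0.589 -0.267  0.077] [ 0.602 -0.261  0.06 ]
jam [0.461 0.343 0.064] [0.464 0.347 0.06 ]
hc [0.429 0.246 0.053] [0.424 0.239 0.06 ]
hr [0.397 0.036 0.041] [0.387 0.024 0.06 ]
hb [ 0.626 -0.003  0.059] [ 0.625 -0.003  0.06 ]
ht [0.649 0.203 0.062] [0.651 0.205 0.06 ]
```

View pics/crop0.png

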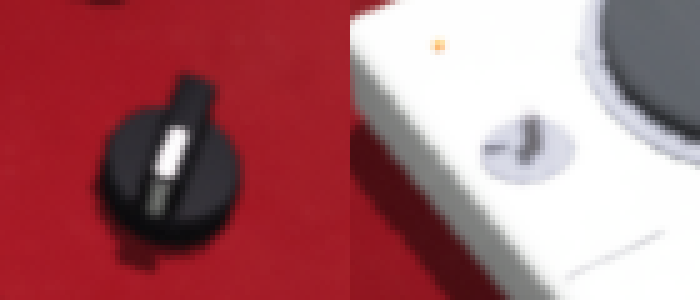

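The crops show the knob's pointer facing lower left and the spindle's flat mark left of the spindle. I stop above the spindle on the way for a close look.

{"fn": "step_arm", "kwargs": {"moves": [[[1.3, -4.5, 0, 0, 8.7], [1.3, -4.5, 0, 0, 8.7], [1.3, -4.5, 0, 0, 8.7], [1.3, -4.5, 0, 0, 8.7], [1.3, -4.5, 0, 0, 8.7], [1.3, -4.5, 0, 0, 8.7], [1.3, -4.5, 0, 0, 8.7], [1.3, -4.5, 0, 0, 8.7], [1.3, -4.5, 0, 0, 8.7], [1.3, -4.5, 0, 0, 8.7]]]}}

```text
clock: 1.1
tool_pos: [0.4337, 0.1509, 0.2266]
orientation: [-180.0, 0.0, -26.7]
force: [1.5, 0.2, 1.5]
opening: 0.087
gripper_force: 0.0
```

{"fn": "step_arm", "kwargs": {"moves": [[[0, 0, 0, 0, 8.7], [0, 0, 0, 0, 8.7], [0, 0, 0, 0, 8.7]]]}}

```text
clock: 1.4
tool_pos: [0.4337, 0.1532, 0.2265]
orientation: [-180.0, 0.0, -26.7]
force: [-0.4, 0.6, 1.1]
opening: 0.0868
gripper_force: 0.0
```

```bash
python3 - <<'E'
from h import *
import pickle
print(ctrl.get_obs()["joint_pos"].round(1),ctrl.get_obs()["tool_pos"])
c=cam("wrist"); p,d=viewer.snapshot("wrist"); cv2.imwrite("pics/w1.png",p); pickle.dump((c,d),open("w1.pk","wb"))
print(proj("wrist",[.44,.145,.062],c))
E
```

```text
[ 44.1  -0.2 -25.2  -0.  -65.   19.2] [0.43373898 0.15315281 0.22648427]
[327.85941006 208.68800354]
```

View pics/w1.png

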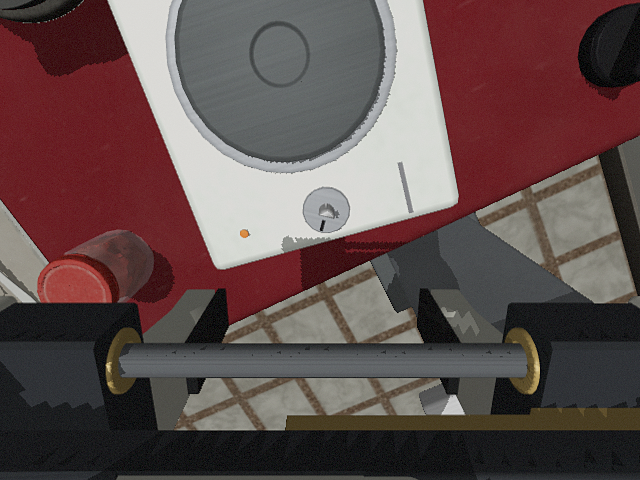

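The wrist picture shows the bezel centred at (326,209), the black mark at (322,225) and the spindle tip at about (327,212). I compute the pose from these.

```bash
python3 - <<'E'
from h import *
import pickle
c,d=pickle.load(open("w1.pk","rb")); p=cv2.imread("pics/w1.png"); C=cloud("wrist",d,c)
# bezel: ellipse of non-white px around (326,209)
g=cv2.cvtColor(p,cv2.COLOR_BGR2GRAY); m=np.zeros_like(g); m[180:237,296:356]=(g[180:237,296:356]<205)
cs,_=cv2.findContours(m,cv2.RETR_EXTERNAL,cv2.CHAIN_APPROX_NONE)
k=max(cs,key=cv2.contourArea); e=cv2.fitEllipse(cv2.convexHull(k)); print(e)
b=ray("wrist",*e[0],.062,c); print("bezel",b)
ys,xs=np.where(g[180:237,296:356]<70); sel=(ys+180)>217; u,v=xs[sel].mean()+296,ys[sel].mean()+180
mk=ray("wrist",u,v,.062,c); print("mark",u,v,mk,"dir",np.degrees(np.arctan2(*(mk-b)[1::-1])))
q=C[195:225,310:345].reshape(-1,3); q=q[(q[:,2]>.078)&(q[:,2]<.09)]; print("tip",len(q),q.mean(0),q.min(0),q.max(0))
# hotplate front edge (deck cloud) orientation
M=(abs(C[...,2]-.06)<.004)&(p.min(2)>150); q=C[M][:,:2]; 
print("deck rect",cv2.minAreaRect(q.astype(np.float32)))
cr=cv2.resize(p[185:235,300:355],None,fx=10,fy=10,interpolation=cv2.INTER_CUBIC); cv2.imwrite("pics/w1c.png",cr)
E
```

```text
((325.9506530761719, 209.34213256835938), (46.81251525878906, 48.0618896484375), 94.77191925048828)
bezel [0.44022344 0.14672269 0.062     ]
mark 333.29787234042556 229.2127659574468 [0.4214262  0.14894493 0.062     ] dir 173.25768585488868
tip 125 [0.44214935 0.14513031 0.0831301 ] [0.43562436 0.14059948 0.07816488] [0.44615558 0.15147849 0.08542472]
deck rect ((0.5228439569473267, 0.1311972737312317), (0.22651095688343048, 0.2256171852350235), 79.22217559814453)
```

View pics/w1c.png

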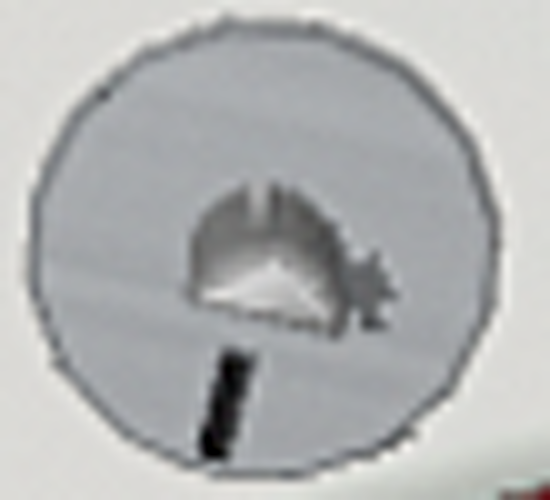

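The crop shows the mark running from about (323.5,220.5) to (321.3,230.5), with the flat along (319.5,215.3) to (333.5,218.2).

```bash
python3 - <<'E'
from h import *
import pickle
c,d=pickle.load(open("w1.pk","rb"))
r=lambda u,v,z: ray("wrist",u,v,z,c)
def ang(a,b): return np.degrees(np.arctan2(*(b-a)[1::-1]))
o=r(325.95,209.34,.062); m1=r(323.4,220.5,.062); m2=r(321.4,230.5,.062)
print("mark dir",ang(m1,m2),ang(o,m1),ang(o,m2))
print("flat dir-90", [ang(r(319.5,215.3,z),r(333.5,218.2,z)) for z in (.07,.084)])
E
```

```text
mark dir 142.35319529016445 140.83792669159095 141.55849944327989
flat dir-90 [np.float64(-128.78545208723912), np.float64(-128.78545208723892)]
```

{"fn": "step_arm", "kwargs": {"moves": [[[0.5, -4.2, 0, 0.1, 8.7], [0.5, -4.2, 0, 0.1, 8.7], [0.5, -4.2, 0, 0.1, 8.7], [0.5, -4.2, 0, 0.1, 8.7], [0, -4.2, 0, 0.1, 8.7], [0, -4.2, 0, 0.1, 8.7], [0, -4.2, 0, 0.1, 8.7], [-0.5, -4.2, 0, 0.1, 8.7], [-0.5, -4.2, 0, 0.1, 8.7], [-0.5, -4.2, 0, 0, 8.7]]]}}

```text
clock: 2.45
tool_pos: [0.4393, -0.2678, 0.2264]
orientation: [-180.0, 0.0, 25.2]
force: [1.6, 0.6, 0.4]
opening: 0.0868
gripper_force: 0.0
```

{"fn": "step_arm", "kwargs": {"moves": [[[0, 0, 0, 0, 8.7], [0, 0, 0, 0, 8.7], [0, 0, 0, 0, 8.7]]]}}

```text
clock: 2.75
tool_pos: [0.4393, -0.2661, 0.2263]
orientation: [-180.0, 0.0, 24.9]
force: [-0.2, -0.2, -0.5]
opening: 0.0871
gripper_force: 0.0
```

```bash
python3 - <<'E'
from h import *
import pickle
s=ctrl.get_obs();print(s["joint_pos"].round(1),s["tool_pos"],s["orientation"])
c=cam("wrist"); p,d=viewer.snapshot("wrist"); cv2.imwrite("pics/w2.png",p); pickle.dump((c,d),open("w2.pk","wb"))
u,v=proj("wrist",[.436,-.29,.03],c).astype(int); print(u,v)
C=cloud("wrist",d,c); g=p.max(2)
w=np.zeros((480,640),bool); w[max(0,v-70):v+70,max(0,u-70):u+70]=1
M=w&(g<100)&(C[...,2]>.033)&(C[...,2]<.05); 
q=C[M]; rc=cv2.minAreaRect(q[:,:2].astype(np.float32)); print("bar",len(q),rc,np.median(q[:,2]))
W=w&(p.min(2)>130)&(C[...,2]>.02); q=C[W]; print("white",len(q),q.mean(0))
cv2.imwrite("pics/w2c.png",cv2.resize(p[max(0,v-70):v+70,max(0,u-70):u+70],None,fx=4,fy=4))
E
```

```text
[ -9.3   5.3 -19.4  -0.  -65.4 124.2] [ 0.43929085 -0.26614949  0.22633975] [-1.79980108e+02  1.29326125e-02  2.48989282e+01]
342 223
bar 578 ((0.4366559684276581, -0.2900595963001251), (0.04352717474102974, 0.01412668451666832), 21.036685943603516) 0.04006934363674888
white 106 [ 0.42582964 -0.29370524  0.04389651]
```

View pics/w2.png

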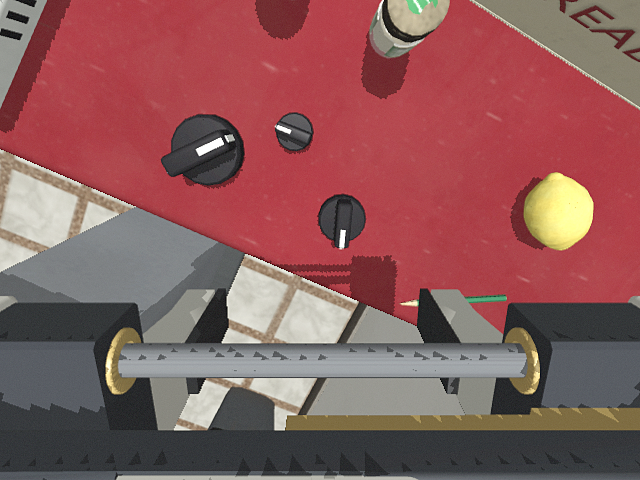

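The picture shows the medium knob at about (342,218) with its pointer toward the robot. Its measured centre is (0.4367,-0.2901) and its yaw is 21.0°. The spindle is at (0.4402,0.1467) with yaw -38.6°. Next I go over the knob and descend.

{"fn": "step_arm", "kwargs": {"moves": [[[-0.13, -1.2, -3, -0.034, 5], [-0.13, -1.2, -3, -0.034, 5], [0, 0, -4, 0, 5], [0, 0, -4, 0, 5], [0, 0, -2, 0, 5], [0, 0, 0, 0, 5], [0, 0, 0, 0, 5], [0, 0, 0, 0, 5]]]}}

```text
clock: 3.6
tool_pos: [0.4377, -0.2911, 0.0682]
orientation: [179.9, -0.1, 21.0]
force: [-0.0, -0.1, 0.6]
opening: 0.05
gripper_force: 0.0
```

{"fn": "step_arm", "kwargs": {"moves": [[[-0.1, 0.1, -2, 0, 5], [0, 0, -1.7, 0, 5], [0, 0, -0.9, 0, 5], [0, 0, 0, 0, 5], [0, 0, 0, 0, 5]]]}}

```text
clock: 4.1
tool_pos: [0.4359, -0.2904, 0.0215]
orientation: [179.9, -0.1, 20.9]
force: [0.3, -0.5, 0.3]
opening: 0.0498
gripper_force: 0.0
```

{"fn": "step_arm", "kwargs": {"moves": [[[0.05, 0, -0.2, 0, 3], [0, 0, 0, 0, 1], [0, 0, 0, 0, 0.5], [0, 0, 0, 0, 0.5], [0, 0, 0, 0, 0.5], [0, 0, 0, 0, 0.5], [0, 0, 0, 0, 0.5], [0, 0, 0, 0, 0.5]]]}}

```text
clock: 4.9
tool_pos: [0.4357, -0.2903, 0.0186]
orientation: [180.0, -0.0, 20.9]
force: [-0.3, 0.0, 1.8]
opening: 0.0135
gripper_force: 30.0
```

{"fn": "step_arm", "kwargs": {"moves": [[[0, 0, 2, 0, 0.5], [0, 0, 4, 0, 0.5], [0, 0, 4, 0, 0.5], [0.3, 2.3, 3, -0.05, 0.5], [0.5, 4, 0, -0.09, 0.5], [0.5, 4, 0, -0.09, 0.5], [0.5, 4, 0, -0.09, 0.5], [0, 4, 0, -0.09, 0.5], [0, 4, 0, -0.09, 0.5], [0, 4, 0, -0.09, 0.5]]]}}

```text
clock: 5.9
tool_pos: [0.4533, -0.0257, 0.1486]
orientation: [-180.0, -0.0, -13.1]
force: [1.3, 0.4, -0.5]
opening: 0.0142
gripper_force: 30.0
```

{"fn": "step_arm", "kwargs": {"moves": [[[0, 4, 0, -0.09, 0.5], [0, 4, 0, -0.09, 0.5], [-0.5, 4, 0, -0.09, 0.5], [-0.4, 4, 0, -0.09, 0.5], [-0.4, 3, 0, -0.09, 0.5], [0, 2, 0, 0, 0.5], [0, 0, 0, 0, 0.5], [0, 0, 0, 0, 0.5], [0, 0, 0, 0, 0.5]]]}}

```text
clock: 6.8
tool_pos: [0.4404, 0.182, 0.1483]
orientation: [180.0, 0.0, -38.7]
force: [-0.5, -0.1, -2.1]
opening: 0.0141
gripper_force: 30.0
```

```bash
python3 - <<'E'
from h import *
import pickle
s=ctrl.get_obs();print(s["joint_pos"].round(1),s["tool_pos"],s["orientation"])
c=cam("wrist"); p,d=viewer.snapshot("wrist"); cv2.imwrite("pics/w3.png",p); pickle.dump((c,d),open("w3.pk","wb"))
print("spindle px",proj("wrist",[.4402,.1467,.084],c),"tcp px",proj("wrist",s["tool_pos"],c))
q,e=viewer.snapshot("scene"); cv2.imwrite("pics/s3.png",q); np.save("s3.npy",e)
sq=cv2.resize(q[120:280,160:370],(640,488)); cv2.imwrite("pics/s3c.png",sq)
E
```

```text
[ 46.2   5.8 -30.   -0.  -54.3   5.1] [0.44041866 0.18204143 0.14834979] [ 1.79964100e+02  9.99766340e-03 -3.86806218e+01]
spindle px [369.49005409 225.89687674] tcp px [323.87349554 309.7117132 ]
```

View pics/w3.png

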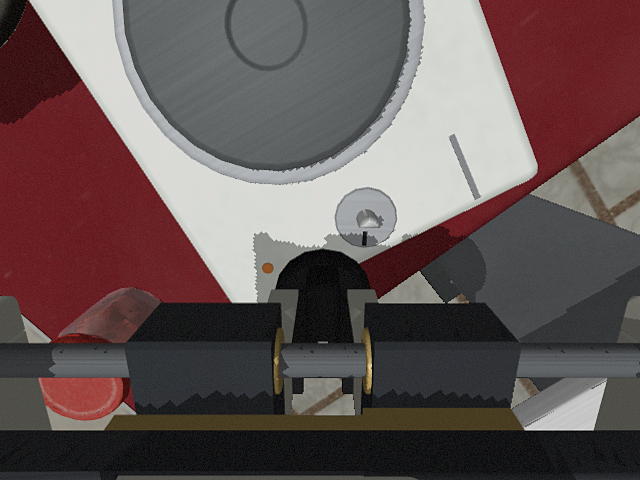

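View pics/s3c.png

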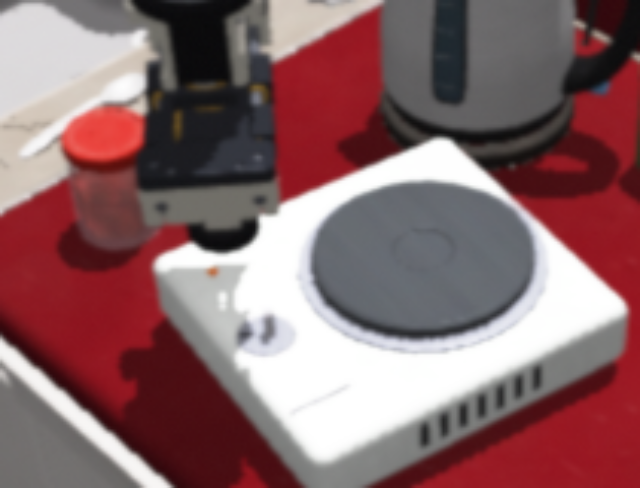

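The knob is held between the fingers, with its skirt front near (323,250) in the wrist picture. The bezel is at (366,217), and the arm is about 3.5 cm too far in y. Next I measure the knob in the tool frame and recheck the spindle.

```bash
python3 - <<'E'
from h import *
import pickle
from scipy.optimize import least_squares
c,d=pickle.load(open("w3.pk","rb")); p=cv2.imread("pics/w3.png"); C=cloud("wrist",d,c)
t=np.array([.44042,.18204,.14835]); Rz=R.from_euler('xyz',[180,0,-38.68],degrees=True).as_matrix()
L=(C-t)@Rz   # tool frame
g=p.max(2)
w=np.zeros((480,640),bool); w[240:400,268:382]=1
M=w&(g<60)&(d>0)&(abs(L[...,2])<.03)
for a,b in((-.03,-.01),(-.01,.0),(0,.004),(.004,.02)):
    m=M&(L[...,2]>=a)&(L[...,2]<b); print(a,b,m.sum(), np.percentile(L[m],[1,50,99],axis=0).round(4).tolist() if m.sum() else '')
m=M&(L[...,2]>.003)&(L[...,2]<.018); q=L[m][:,:2]   # side wall
r=least_squares(lambda s:np.hypot(q[:,0]-s[0],q[:,1]-s[1])-.024,[0,0],loss='soft_l1',f_scale=.001); print("wall circle ctr",len(q),r.x,np.std(r.fun))
m=M&(L[...,2]>-.002)&(L[...,2]<.003); q=L[m][:,:2]; print("top face max x",np.sort(q[:,0])[-5:])
gg=cv2.cvtColor(p,cv2.COLOR_BGR2GRAY); S=(C[...,2]>.0785)&(C[...,2]<.09); S[:195]=0; S[240:]=0; S[:,:345]=0; S[:,395:]=0
q=C[S]; T=q.copy(); T[:,:2]-=[.4402,.1467]; a=np.radians(-38.6); X=T[:,0]*np.cos(a)+T[:,1]*np.sin(a); Y=-T[:,0]*np.sin(a)+T[:,1]*np.cos(a)
print("tip in spindle axes",len(q),np.percentile(X,[1,50,99]),np.percentile(Y,[1,50,99]),q[:,2].max())
Bz=np.zeros_like(gg); Bz[183:250,330:402]=(gg[183:250,330:402]<190); 
e=cv2.HoughCircles(gg[170:265,315:415],cv2.HOUGH_GRADIENT,1,50,param1=60,param2=12,minRadius=25,maxRadius=36)
print(e); 
if e is not None: print(ray("wrist",e[0,0,0]+315,e[0,0,1]+170,.062,c))
E
```

```text
-0.03 -0.01 2825 [[-0.0031, -0.0109, -0.0291], [0.0113, -0.0005, -0.0213], [0.0227, 0.0095, -0.0107]]
-0.01 0.0 420 [[0.0106, -0.0178, -0.0098], [0.0217, -0.0009, -0.0051], [0.0228, 0.0166, -0.0001]]
0 0.004 1295 [[0.0101, -0.0205, 0.0002], [0.0161, -0.0004, 0.0017], [0.0237, 0.0193, 0.0039]]
0.004 0.02 783 [[0.0097, -0.0217, 0.0041], [0.0218, -0.0009, 0.0083], [0.0246, 0.0206, 0.0153]]
wall circle ctr 955 [-7.02959377e-05 -5.95520620e-04] 0.0005386700803641962
top face max x [0.02377379 0.02394662 0.0239859  0.0240872  0.02432768]
tip in spindle axes 218 [-0.00128103  0.00236261  0.00573614] [-0.00586688  0.00026262  0.00611487] 0.08610282206420938
[[[51.5 48.5 31.9]]]
[0.43889942 0.14688479 0.062     ]
```

{"fn": "step_arm", "kwargs": {"moves": [[[-0.1, -1.8, 0, 0, 0.5], [0, -1.7, 0, 0, 0.5], [0, 0, -2, 0, 0.5], [0, 0, -1.8, 0, 0.5], [0, 0, 0, 0, 0.5], [0, 0, 0, 0, 0.5], [0, 0, 0, 0, 0.5]]]}}

```text
clock: 7.6
tool_pos: [0.4402, 0.1477, 0.1115]
orientation: [-179.9, -0.0, -38.7]
force: [0.3, -0.4, -0.2]
opening: 0.014
gripper_force: 30.0
```

{"fn": "step_arm", "kwargs": {"moves": [[[-0.1, -0.1, 0, 0, 0.5], [0, 0, 0, 0, 0.5], [0, 0, -0.5, 0, 0.5], [0, 0, -0.3, 0, 0.5], [0, 0, -0.3, 0, 0.5], [0, 0, -0.2, 0, 0.5], [0, 0, 0, 0, 0.5], [0, 0, 0, 0, 0.5]]]}}

```text
clock: 8.4
tool_pos: [0.4387, 0.1468, 0.0975]
orientation: [180.0, -0.0, -38.7]
force: [-1.0, 0.6, -0.6]
opening: 0.0137
gripper_force: 30.0
```

{"fn": "step_arm", "kwargs": {"moves": [[[0.05, 0, -0.3, 0, 0.5], [0, 0, -0.3, 0, 0.5], [0, 0, -0.2, 0, 0.5], [0, 0, 0, 0, 0.5], [0, 0, 0, 0, 0.5]]]}}

```text
clock: 8.9
tool_pos: [0.4392, 0.1467, 0.0895]
orientation: [180.0, -0.0, -38.7]
force: [-0.3, 0.6, -0.9]
opening: 0.0136
gripper_force: 30.0
```

{"fn": "step_arm", "kwargs": {"moves": [[[0, 0, -0.2, 0, 0.5], [0, 0, -0.2, 0, 0.5], [0, 0, 0, 0, 0.5], [0, 0, 0, 0, 0.5], [0, 0, 0, 0, 0.5]]]}}

```text
clock: 9.4
tool_pos: [0.4394, 0.1469, 0.0858]
orientation: [-180.0, -0.0, -38.7]
force: [0.1, 0.1, 3.5]
opening: 0.0136
gripper_force: 30.0
```

{"fn": "step_arm", "kwargs": {"moves": [[[0, 0, -0.2, 0, 0.5], [0, 0, -0.1, 0, 0.5], [0, 0, -0.1, 0, 0.5], [0, 0, 0, 0, 0.5], [0, 0, 0, 0, 0.5], [0, 0, 0, 0, 0.5]]]}}

```text
clock: 10.0
tool_pos: [0.4395, 0.1469, 0.0823]
orientation: [-180.0, -0.0, -38.6]
force: [-3.1, 0.3, 10.7]
opening: 0.0138
gripper_force: 30.0
```

{"fn": "step_arm", "kwargs": {"moves": [[[0, 0, -0.1, 0, 0.5], [0, 0, 0, 0, 0.5], [0, 0, 0, 0, 0.5], [0, 0, 0, 0, 0.5]]]}}

```text
clock: 10.4
tool_pos: [0.4397, 0.1469, 0.082]
orientation: [-179.9, -0.0, -38.6]
force: [-5.7, 0.2, 19.1]
opening: 0.0138
gripper_force: 30.0
```

```bash
python3 - <<'E'
from h import *
for k in range(2): s=ctrl.get_obs()
print(s["tool_pos"],s["force"],s["gripper_force"])
c=cam("wrist"); p,d=viewer.snapshot("wrist"); C=cloud("wrist",d,c)
L=(C-s["tool_pos"])@rot(s["orientation"]); w=np.zeros((480,640),bool); w[240:400,268:382]=1
M=w&(p.max(2)<60)&(d>0)&(L[...,2]>-.003)&(L[...,2]<.006)&(L[...,0]>.012)&(L[...,0]<.021)&(abs(L[...,1])>.009)&(abs(L[...,1])<.015)
print("skirt top: tool z",np.median(L[M][:,2]),"world z",np.median(C[M][:,2]),M.sum())
c3=__import__("pickle").load(open("w3.pk","rb")); L=(cloud("wrist",c3[1],c3[0])-[.44042,.18204,.14835])@rot([180,0,-38.68]); p=cv2.imread("pics/w3.png")
M=w&(p.max(2)<60)&(L[...,2]>-.003)&(L[...,2]<.006)&(L[...,0]>.012)&(L[...,0]<.021)&(abs(L[...,1])>.009)&(abs(L[...,1])<.015)
print("before",np.median(L[M][:,2]))
E
```

```text
[0.43967961 0.14694655 0.08199025] [-5.66619068  0.21336029 19.08655996] 30.009368062019348
skirt top: tool z 0.001443514408566065 world z 0.08055444578851745 525
before 0.0015473211178332474
```

The knob has not slipped in the grip. Its skirt top is at 80.6 mm (81 mm expected when fully pressed), and the force has risen well past the spring's 9 N, so it is on the stop. I hand the job in.

```bash
python3 -c "
from plant import close_job
print(close_job())"
```

```text
the job is handed in; nothing more can be done
None
```

The middle-sized knob is on the spindle with its flat matched, pressed in against the stop at about 19 N and still held by the gripper; I handed the job in at about 10.5 s, with the arm kept clear of the jars, though I took no final picture of them.

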